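# Poke the ballast weight out of a lamp foot

## Task

Get the flush iron ballast weight out of the upturned lamp foot on the stand: with the C-shaped push-out tool, feel from below for the hidden cable hole in the foot, without forcing the tool against the wood, and poke the weight up through it until the spring catches hold it about half proud. Then stand the tool upright on the bench again, well clear of the stand, grip the weight by its side, lift it out and lay it flat in the empty bay of the parts tray without dropping it. Leave everything else where it is.

Things in the scene. Friction and masses are not known exactly. Their poses are not given: they have to be found in the camera images.
- stand: wooden bench stand, fixed, holding an upturned lamp foot. Origin on the bench under the foot's centre. Two cheeks 78 mm high, inner faces at y = +-60 mm (base strips 12 mm high from y = +-54 mm), run from x = -85 to 85 mm. The -x side between them is open; a stretcher 30 mm high closes the back at x = 57 to 75 mm. Four brass buttons at (+-58, +-72) mm, 110 mm high, hold the foot.
- underside (a point): centre of the foot's flat underside, 62 mm above the bench, about 100 mm across, free between the cheeks; axes as the stand's. In it, 11 mm off this centre, opens one round cable hole, 18 mm in diameter. It cannot be seen; it lies on the stand's open side, within 75 degrees either way of -x: feel for it. The wood is rigid: off the hole the nose stops at 62 mm; in it, it goes on up to the weight.
- seat (a point): centre of the floor of the recess in the foot, 72 mm above the bench; axes as the stand's. The weight sits on it. The floor is 10 mm thick; the cable hole goes through it. Recess 62 mm in diameter, 30 mm deep.
- rim (a point): centre of the top face of the lamp foot, 102 mm above the bench; axes as the stand's. The foot is a turned wooden disc 140 mm in diameter.
- weight: cast-iron ballast weight to get out: dark disc 60 mm across, 30 mm thick, about 0.6 kg, stepped to 55 mm across in its lowest 5 mm. Origin centre of its underside, z up. It starts flush in the recess. Sprung catches in the recess wall press on its side: 12 to 25 N push it up; after 11 to 16 mm the push eases: they have snapped under the step and hold it, a little tilted (much further only tips it). Then draw it out upwards by its side.
- pusher: loose push-out tool standing upright on its lower arm: a C of aluminium bar 40 mm wide (y), 8 mm thick, 0.32 kg. Origin on its underside straight below the nose; z up, x from the spine to the open side. Lower arm x = -93 to 14 mm, z = 0 to 8; upper arm x = -93 to 35 mm, z = 115 to 123 mm. The throat between them takes the foot's edge. Centre of mass near x = -45 mm.
- spine (a point): middle of the upright spine of the C, which joins the arms at x = -93 to -85 mm of the tool; axes as the tool's.
- nose (a point): top of the tool's nose, a 12 mm steel pin with a round end, pointing up from the lower arm, 44 mm above the tool's underside; axes as the tool's.
- grip (a point): point in the tool's wooden grip, 147 mm above its underside, at the tool's x = -5 mm: the grip is a bar 80 mm long (x = -45 to 35 mm), 24 mm wide (y), z = 123 to 157 mm, to be gripped from above across y; axes as the tool's.
- tray: shallow wooden parts tray fixed to the bench, 240 mm (x) by 140 mm (y), walls 5 mm thick and 14 mm high, floor 5 mm thick, a divider across its middle making two bays along x. Origin under its centre.
- bay (a point): centre of the floor of the tray's empty bay (the -x one, 112 by 130 mm inside), 5 mm above the bench; axes as the tray's.
- glue_a: white squeeze bottle of glue, 54 mm diameter, 168 mm high; origin under its centre. Bystander.
- glue_b: the same squeeze bottle with a yellow cap. Bystander.
- shade: small cream conical lampshade standing on the bench, 140 mm diameter at its foot, 110 mm high; origin under its centre. Bystander.
- spool: cardboard spool of green trim, 84 mm diameter, 38 mm high; origin under its centre. Bystander.
- spare_foot: another wooden lamp foot, lying right way up on the bench, 140 mm diameter, 40 mm high; origin under its centre. Bystander.
- lampholder: brass lampholder standing on end, 46 mm diameter, 50 mm high; origin under its centre. Bystander.
- driver: screwdriver with a black handle, 200 mm long, lying along its x. Bystander.
- spare_weight: a second ballast weight, same as weight, already lying in the other bay of the tray. Bystander.

How it is judged:
By the outcome, as a careful person would: the job done as asked, in the order asked, and still so for the second after the job is handed in, with the robot touching nothing.
It also fails if it takes over 72 s, if anything falls off the work surface, if the arm or the gripper's body presses on something with over 40 N, if the wrist force passes 120 N, or if a joint passes its speed limit or range.

## Robot

A 6-joint arm with a two-finger parallel gripper is mounted at the origin on the work surface. World frame = base frame: x ahead of the robot, y to its left, z up, the work surface at z = 0. Lengths are in m, angles in rad, forces in N, time in s.
With the tool pointing down it reaches from about 0.25 to 0.725 m from the base axis. Payload 4 kg.
Tool frame: the origin (TCP) lies midway between the tips of the shut fingers; the grasp point (between the pads) lies 19 mm behind it; z points along the fingers, y is the line along which they close (so a half turn about z gives the same grasp; the last joint's range is limited). The gripper opens to 85 mm and grips with 20 to 120 N. Pads are 22 mm wide; open, the fingers measure 114 mm over their backs; the gripper's body (76 mm by 85 mm) begins 54 mm behind the grasp point. The pads swing forward as they close: fully open they stand 13 mm farther back than shut.
Start: joints at [-1.142, 0.241, 0.005, 1.335, 0, 1.571], TCP at [0.208, -0.455, 0.231] pointing down, gripper open.
Joint ranges: [-2.72, 2.72], [-1.05, 1.87], [-1.09, 1.28], [-1.99, 2.15], [-1.42, 1.44], [-3.14, 3.14]. Speed limits (rad/s): [2.79, 2.79, 3.14, 3.14, 3.14, 3.14].

## Interface

Orientations are given as a unit quaternion [x, y, z, w].
In Python, from workcell import monitor, vision, job gives the robot as it stands.
- The arm moves only by the tool move_arm, never from a script. Its argument "moves" is a list that holds one entry, the list of rows, each a list of 5 numbers: the shift along the world's x, y, z in m, then the turn about the world's z in degrees, then the opening in per cent of the stroke, from 0 (shut) to 100 (fully open). In form: [[[x, y, z, turn, gripper], ...]]. A call has 1 to 5 rows; each row is the pose to reach, as a shift and turn from the pose commanded when the call began; what a row does not reach only later rows make up. A row lasts 1/8 s, in which the tool goes at most 62.5 mm and 10.7 degrees, less where a joint would pass 70% of its speed; a pose out of reach is approached as far as the arm can. A call with a gripper value outside its range is refused whole. The fingers move at their own pace and stop on an object; the grip force is fixed at half the most. Time passes only in rows, so rows that repeat a pose let the fingers close. It gives the time, the measured TCP pose, the force, the opening and the grip force at its end, in the units of the state.
- monitor.get_obs(): the state, without advancing time (a new reading comes with each control period).
- vision.camera(name): name is "scene" or "top" or "wrist"; returns a dict with "color" (384x512x3 uint8, red, green, blue), "camera_matrix" (3x3 intrinsics, pixels), "eye" and "attitude" of the camera in the world; the wrist camera has in their place "hand_eye" (4x4, takes a point from camera to tool coordinates, whose origin is the TCP and whose axes are the flange's). Camera axes: x right, y up, looking along -z (the intrinsics and any distortion apply to the point x, -y, -z); pixel columns grow to the right and rows downward; lengths in m; the calibration is good to about 2 mm. A picture is of the moment at which its call begins: read the wrist's pose just before it. There is no depth.
- job.job_done(): hands the job in; it is judged then, once.
The state is a dict: "clock": time; "joint_pos": joint angles; "joint_vel": joint speeds; "tau": joint torques, N m; "eef_pos": TCP position; "tool_rot": TCP orientation; "ft_force": force on the tool from outside, world axes, zero at the start; "ft_torque": the same for the moment, N m; "grip_width": finger opening in m; "grasp_force": force on a finger pad.
Only numpy, scipy, OpenCV 4.12 (cv2) and the standard library are available. Lean on these libraries where they do the work, as an engineer would, in place of code of your own. Each camera call takes 0.05 s, during which the arm holds its last target. There are 200 camera calls.

## Working session

There is one attempt and no reset: what is moved stays moved. The work goes in short steps, Python scripts to look and compute and a tool call to move; the robot and the scene stay as the last step left them, time stands still between calls to the robot, and variables do not carry over. Pictures are saved under pics/ and viewed, at most 12 in all, crops included, and the job is handed in when it is done.

Besides the shell and the picture viewer there is one more tool, called in YAML: its name, and indented under it one key for each argument. move_arm: Moves the arm, as the interface text tells. Its arguments: {"type":"object","properties":{"moves":{"type":"array","items":{"type":"array","items":{"type":"array","items":{"type":"number"}}}}},"required":["moves"]}

```bash
ls; mkdir -p pics; cat > h.py <<'E'
import numpy as np,cv2
from workcell import monitor,vision,job
from scipy.spatial.transform import Rotation as R
def shot(n,f=None):
    o=monitor.get_obs(); c=vision.camera(n)
    if f: cv2.imwrite('pics/'+f,cv2.cvtColor(c['color'],cv2.COLOR_RGB2BGR))
    if n=='wrist':
        T=np.eye(4);T[:3,:3]=R.from_quat(o['tool_rot']).as_matrix();T[:3,3]=o['eef_pos']
        H=T@np.array(c['hand_eye']);c['E']=H[:3,3];c['A']=H[:3,:3]
    else:
        c['E']=np.array(c['eye']);a=np.array(c['attitude'])
        c['A']=a if a.shape==(3,3) else R.from_quat(a).as_matrix()
    return c
def ray(c,u,v):
    K=np.array(c['camera_matrix']);d=np.array([(u-K[0,2])/K[0,0],-(v-K[1,2])/K[1,1],-1.])
    d=c['A']@d;return d/np.linalg.norm(d)
def onz(c,u,v,z):
    d=ray(c,u,v);return c['E']+d*(z-c['E'][2])/d[2]
def tri(c1,p1,c2,p2):
    d1,d2=ray(c1,*p1),ray(c2,*p2)
    s=np.linalg.lstsq(np.stack([d1,-d2],1),c2['E']-c1['E'],rcond=None)[0]
    a,b=c1['E']+s[0]*d1,c2['E']+s[1]*d2
    return (a+b)/2,np.linalg.norm(a-b)
def proj(c,p):
    K=np.array(c['camera_matrix']);q=c['A'].T@(np.array(p)-c['E'])
    return K[0,0]*q[0]/-q[2]+K[0,2],K[1,2]-K[1,1]*q[1]/-q[2]
E
python3 - <<'E'
from h import *
import pickle
d={}
for n in ['top','scene','wrist']:
    c=shot(n,n+'0.png');d[n]=c
    print(n,c['E'].round(3),c['A'].round(3).tolist(),c['camera_matrix'],[k for k in c])
pickle.dump(d,open('v0.pkl','wb'))
print(monitor.get_obs())
a=cv2.imread('pics/top0.png');cv2.imwrite('pics/top0b.png',cv2.resize(a,(800,600)))
a=cv2.imread('pics/scene0.png');cv2.imwrite('pics/scene0b.png',cv2.resize(a,(800,600)))
E
```

```text
pics
top [0.382 0.115 1.388] [[0.02, 0.99, -0.137], [-1.0, 0.019, -0.008], [-0.006, 0.137, 0.991]] [[407.93714277   0.         257.7167898 ]
 [  0.         407.93714277 193.33540556]
 [  0.           0.           1.        ]] ['color', 'camera_matrix', 'eye', 'attitude', 'E', 'A']
scene [ 1.466 -0.069  1.037] [[0.171, -0.7, 0.693], [0.985, 0.109, -0.133], [0.017, 0.706, 0.708]] [[449.07577838   0.         260.88321562]
 [  0.         449.07577838 186.87533898]
 [  0.           0.           1.        ]] ['color', 'camera_matrix', 'eye', 'attitude', 'E', 'A']
wrist [ 0.274 -0.424  0.372] [[0.416, 0.87, 0.265], [-0.909, 0.398, 0.119], [-0.002, -0.29, 0.957]] [[344.25031211   0.         252.81135291]
 [  0.         344.25031211 189.9322541 ]
 [  0.           0.           1.        ]] ['color', 'camera_matrix', 'hand_eye', 'E', 'A']
{'clock': 0.15, 'joint_pos': array([-1.14199770e+00,  2.41280774e-01,  4.00995595e-03,  1.33517866e+00,
       -3.16024924e-06,  1.57080144e+00]), 'joint_vel': array([ 0.000598  , -0.00210138,  0.0030378 ,  0.00100062, -0.00068268,
        0.00338504]), 'tau': array([-4.46776530e-04, -3.72635686e+01,  2.52638322e+01,  1.23532297e-02,
       -3.69135728e-05,  7.51207043e-07]), 'eef_pos': array([ 0.20768771, -0.45429442,  0.23058799]), 'tool_rot': array([ 9.77104582e-01,  2.12757965e-01, -1.77408600e-04, -8.07313643e-04]), 'ft_force': array([ 0.26196724, -0.4085453 , -0.83248975]), 'ft_torque': array([-0.01656615,  0.07265697, -0.08123373]), 'grasp_force': 0.0, 'grip_width': 0.0850683944841193}
```

View pics/top0b.png

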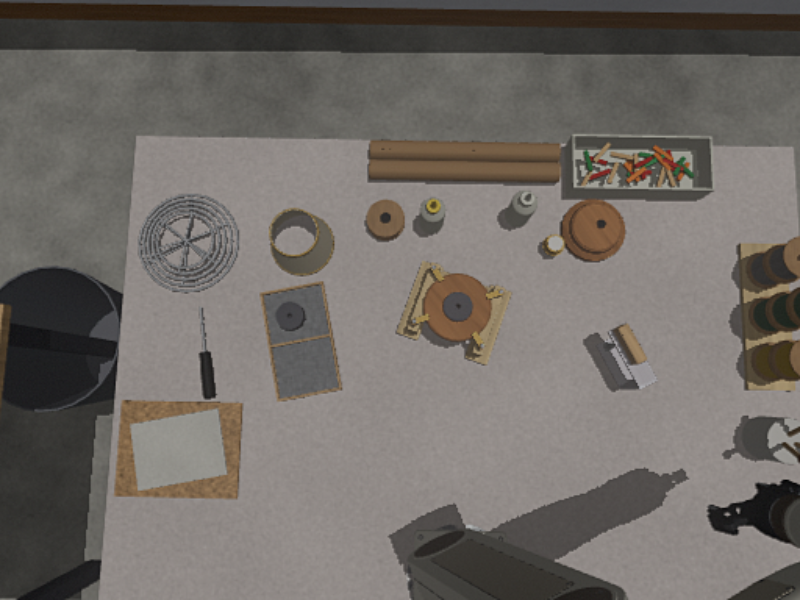

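View pics/scene0b.png

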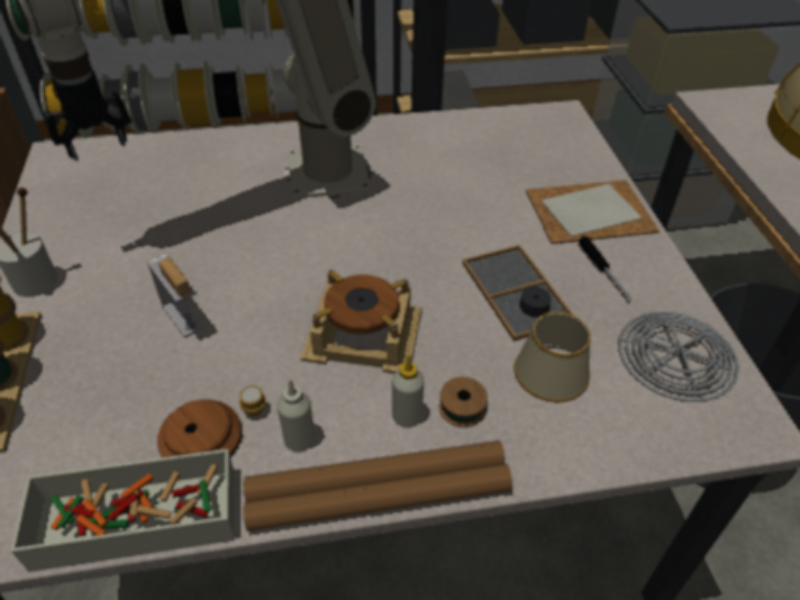

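Top view (800 px wide): stand (458,307), tool (630,355), tray (300,340) with the spare weight in the upper bay. I'll zoom in on the stand and tool for their orientation.

```bash
python3 - <<'E'
from h import *
import pickle
d=pickle.load(open('v0.pkl','rb'))
def crop(n,x,y,w,h):
    a=d[n]['color'][y:y+h,x:x+w,::-1];return cv2.resize(a,(400,300),interpolation=cv2.INTER_CUBIC)
m=np.vstack([np.hstack([crop('top',250,162,80,75) if 0 else crop('top',245,160,96,72),crop('top',360,195,80,60)]),np.hstack([crop('scene',186,165,96,72),crop('scene',72,155,88,66)])])
cv2.imwrite('pics/z.png',m)
t=d['top']
for nm,u,v,z in [('rim',458,307,.102),('grip',630,345,.157),('tray',300,340,.01),('bay',305,368,.005),('g_a',523,205,.16),('sh',300,245,.05),('gb',432,205,.16)]:
    print(nm,onz(t,u/1.5625,v/1.5625,z).round(3))
E
```

```text
rim [0.551 0.013 0.102]
grip [ 0.476 -0.314  0.157]
tray [0.485 0.347 0.01 ]
bay [0.425 0.335 0.005]
g_a [ 0.75 -0.11  0.16]
sh [0.686 0.349 0.05 ]
gb [0.747 0.071 0.16 ]
```

View pics/z.png

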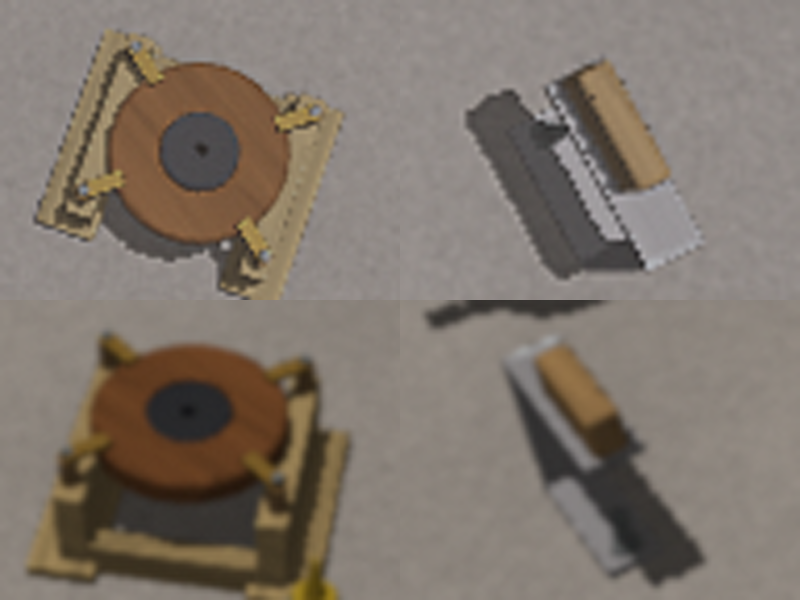

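Zoom panels: the stretcher closes the far (+x world) side, so the stand opens towards the robot. Button screws show at crop (137,45), (315,110), (82,188), (264,255). The tool's spine is at crop (680,245) on the near side, and the grip points away from the robot.

```bash
python3 - <<'E'
from h import *
import pickle
d=pickle.load(open('v0.pkl','rb'))
t,s=d['top'],d['scene']
P={}
for k,(x,y) in {'A':(137,45),'B':(315,110),'C':(82,188),'D':(264,255)}.items():
    P[k]=onz(t,245+x*.24,160+y*.24,.11);print(k,P[k].round(4))
print('ctr',np.mean(list(P.values()),0).round(4),'AC',np.linalg.norm(P['A']-P['C']),'AB',np.linalg.norm(P['A']-P['B']))
x=(P['A']-P['C']+P['B']-P['D']);y=(P['A']-P['B']+P['C']-P['D'])
print('yaw x',np.degrees(np.arctan2(x[1],x[0])),'from y',np.degrees(np.arctan2(y[1],y[0]))-90)
def mask(c,box,lo,hi):
    x,y,w,h=box;hsv=cv2.cvtColor(c['color'],cv2.COLOR_RGB2HSV)
    m=np.zeros(hsv.shape[:2],np.uint8);m[y:y+h,x:x+w]=cv2.inRange(hsv,lo,hi)[y:y+h,x:x+w]
    k=max(cv2.findContours(m,cv2.RETR_EXTERNAL,1)[0],key=cv2.contourArea);return m,k
# foot
for n,b in(('top',(245,160,96,72)),('scene',(186,165,96,72))):
    c=d[n];hsv=cv2.cvtColor(c['color'],cv2.COLOR_RGB2HSV)
    m,k=mask(c,b,(3,100,60),(14,255,255))
    print(n,'foot',cv2.fitEllipse(cv2.convexHull(k)))
    if n=='top':print('rim c',onz(c,*cv2.fitEllipse(cv2.convexHull(k))[0],.1).round(4))
    m,k=mask(c,(b[0]+25,b[1]+8,50,50),(0,0,0),(179,255,88));e=cv2.fitEllipse(cv2.convexHull(k));print('weight?',e);d[n+'w']=e[0]
print(tri(t,d['topw'],s,d['scenew']))
for n,b in(('top',(385,200,40,40)),('scene',(95,160,40,40))):
    c=d[n];m,k=mask(c,b,(8,90,110),(20,255,255));r=cv2.minAreaRect(k);print(n,'grip',r,cv2.contourArea(k));
    if n=='top':
        bx=cv2.boxPoints(r);print(np.array([onz(c,*q,.157) for q in bx]).round(4));print(onz(c,*r[0],.157).round(4))
E
```

```text
A [0.6318 0.0629 0.11  ]
B [ 0.584 -0.073  0.11 ]
C [0.5211 0.103  0.11  ]
D [ 0.473  -0.0346  0.11  ]
ctr [0.5525 0.0146 0.11  ] AC 0.11777913175740021 AB 0.14403676719510392
yaw x -19.52305179512353 from y -19.30558303870248
top foot ((292.2038879394531, 196.19921875), (42.69332504272461, 43.1257438659668), 109.5442886352539)
rim c [0.5524 0.0158 0.1   ]
weight? ((292.32196044921875, 196.09532165527344), (18.84389877319336, 19.30913543701172), 136.7305908203125)
scene foot ((231.00901794433594, 192.6256561279297), (33.932552337646484, 46.87816619873047), 86.71437072753906)
weight? ((237.60472106933594, 208.2705078125), (33.317562103271484, 63.28216552734375), 88.96273803710938)
(array([0.56309796, 0.02240489, 0.03650272]), np.float64(0.023980816913024887))
top grip ((404.2846374511719, 219.6230926513672), (25.675188064575195, 6.573840141296387), 60.2551155090332) 142.0
[[ 0.5082 -0.2909  0.157 ]
 [ 0.5185 -0.3084  0.157 ]
 [ 0.4519 -0.3446  0.157 ]
 [ 0.4418 -0.3272  0.157 ]]
[ 0.4799 -0.3178  0.157 ]
scene grip ((110.39025115966797, 173.48780822753906), (19.36554718017578, 7.496340751647949), 51.34019470214844) 118.0
```

move_arm:
  moves:
    - [[0.052,0.026,0.02,1,100],[0.105,0.052,0.04,2,100],[0.157,0.078,0.05,4,100],[0.21,0.104,0.05,4,100],[0.262,0.13,0.05,4,100]]

```text
clock: 0.78
eef_pos: [0.4714, -0.3237, 0.2812]
tool_rot: [0.969, 0.247, -0.0, 0.0]
ft_force: [0.2, -1.0, -0.6]
grip_width: 0.0853
grasp_force: 0.0
```

```bash
python3 - <<'E'
from h import *
import pickle
c=shot('wrist','w1.png');pickle.dump(c,open('w1.pkl','wb'))
print(monitor.get_obs()['eef_pos'],c['E'])
for p in [(.48,-.318,.157),(.48,-.318,0)]:print(proj(c,p))
E
```

```text
[ 0.47742514 -0.31971124  0.28008554] [ 0.5349289  -0.28826563  0.42278712]
(np.float64(252.7169915443), np.float64(167.9321887340812))
(np.float64(252.78553964269605), np.float64(138.62204938544298))
```

View pics/w1.png

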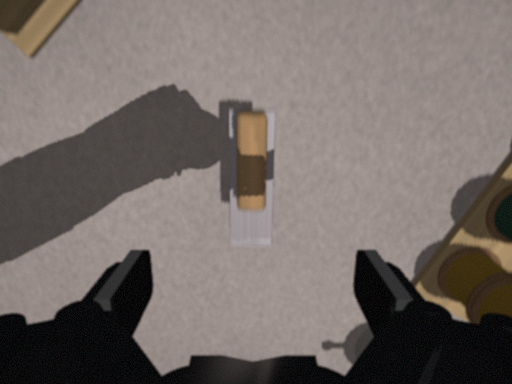

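Wrist view: grip at columns 238–267 and rows 110–210, aligned with the gripper axis. The upper arm runs to row 245 (spine end).

```bash
python3 - <<'E'
from h import *
import pickle
c=pickle.load(open('w1.pkl','rb'));t=pickle.load(open('v0.pkl','rb'))['top']
hsv=cv2.cvtColor(c['color'],cv2.COLOR_RGB2HSV);m=cv2.inRange(hsv,(5,80,30),(25,255,255));m[:, :200]=0;m[:,320:]=0;m[:90]=0;m[230:]=0
k=max(cv2.findContours(m,0,1)[0],key=cv2.contourArea);r=cv2.minAreaRect(k);print(r)
q=np.array([onz(c,*p,.157) for p in cv2.boxPoints(r)]);print(q.round(4),[np.linalg.norm(q[i]-q[i-1]).round(4) for i in range(4)])
l=max([(np.linalg.norm(q[i]-q[i-1]),*(q[i]-q[i-1])) for i in range(4)]);print('yaw',np.degrees(np.arctan2(l[2],l[1])))
print(onz(c,*r[0],.157),tri(c,r[0],t,(404.28,219.62)))
# upper-arm corners z=.123
for p in [(230,245),(271,245),(273,111)]:print(onz(c,*p,.123).round(4))
o=monitor.get_obs();print(o['eef_pos'],R.from_quat(o['tool_rot']).as_matrix()[:2,1])
M=R.from_quat(o['tool_rot']).as_matrix();print('y yaw',np.degrees(np.arctan2(M[1,1],M[0,1])))
E
```

```text
((251.5, 159.5), (97.0, 29.0), 90.0)
[[ 0.513  -0.2865  0.157 ]
 [ 0.5235 -0.3058  0.157 ]
 [ 0.4556 -0.3437  0.157 ]
 [ 0.4443 -0.3228  0.157 ]] [np.float64(0.0777), np.float64(0.0219), np.float64(0.0777), np.float64(0.0238)]
yaw 27.798905648141066
[ 0.48550865 -0.31391302  0.157     ] (array([ 0.48244142, -0.316667  ,  0.1530916 ]), np.float64(0.006543464277902635))
[ 0.3962 -0.3388  0.123 ]
[ 0.415  -0.3733  0.123 ]
[ 0.5248 -0.3132  0.123 ]
[ 0.47742514 -0.31971124  0.28008554] [ 0.48417141 -0.87497258]
y yaw -61.041783831796764
```

move_arm:
  moves:
    - [[0.006,0.003,-0.02,0,100],[0.01,0.006,-0.03,0,100],[0.01,0.006,-0.03,0,100],[0.01,0.006,-0.03,0,100]]

```text
clock: 1.32
eef_pos: [0.4795, -0.3193, 0.2519]
tool_rot: [0.969, 0.246, 0.0, 0.0]
ft_force: [-0.0, 0.2, 0.5]
grip_width: 0.0854
grasp_force: 0.0
```

```bash
python3 - <<'E'
from h import *
import pickle
o0=monitor.get_obs();c=shot('wrist','w2.png');o1=monitor.get_obs();print(o0['eef_pos'],o1['eef_pos'],c['E'])
pickle.dump(c,open('w2.pkl','wb'));t=pickle.load(open('v0.pkl','rb'))['top']
hsv=cv2.cvtColor(c['color'],cv2.COLOR_RGB2HSV);m=cv2.inRange(hsv,(5,80,30),(25,255,255));m[:, :190]=0;m[:,320:]=0;m[:70]=0;m[240:]=0
k=max(cv2.findContours(m,0,1)[0],key=cv2.contourArea);r=cv2.minAreaRect(k);print(r)
q=np.array([onz(c,*p,.157) for p in cv2.boxPoints(r)]);print([np.linalg.norm(q[i]-q[i-1]).round(4) for i in range(4)])
l=max([(np.linalg.norm(q[i]-q[i-1]),*(q[i]-q[i-1])) for i in range(4)]);print('yaw',np.degrees(np.arctan2(l[2],l[1])))
print(onz(c,*r[0],.157),tri(c,r[0],t,(404.28,219.62)))
M=R.from_quat(o1['tool_rot']).as_matrix();print('y yaw',np.degrees(np.arctan2(M[1,1],M[0,1])),o1['clock'])
E
```

```text
[ 0.47952697 -0.31929591  0.25192481] [ 0.47964205 -0.31937544  0.25217783] [ 0.54297985 -0.28389807  0.39351101]
((251.5, 182.5), (107.0, 33.0), 90.0)
[np.float64(0.0794), np.float64(0.0225), np.float64(0.0794), np.float64(0.0247)]
yaw 27.65005399588322
[ 0.48444676 -0.31469678  0.157     ] (array([ 0.48167252, -0.31744223,  0.151838  ]), np.float64(0.004963136437339375))
y yaw -61.4893876410827 1.375
```

move_arm:
  moves:
    - [[0.001,0.001,-0.04,-0.5,100],[0.002,0.001,-0.09,-0.5,100],[0.002,0.001,-0.121,-0.5,100],[0.002,0.001,-0.121,-0.5,0],[0.002,0.001,-0.121,-0.5,0]]

```text
clock: 2.0
eef_pos: [0.4828, -0.3187, 0.1323]
tool_rot: [0.97, 0.242, 0.001, 0.001]
ft_force: [1.9, 0.9, -0.2]
grip_width: 0.0519
grasp_force: 0.0
```

move_arm:
  moves:
    - [[0,0,0,0,0],[0,0,0,0,0],[0,0,0,0,0]]

```text
clock: 2.38
eef_pos: [0.4832, -0.3181, 0.1325]
tool_rot: [0.97, 0.243, 0.002, 0.001]
ft_force: [-0.2, 1.0, 6.5]
grip_width: 0.0227
grasp_force: 59.9
```

move_arm:
  moves:
    - [[0,0,0.02,0,0],[-0.03,0.045,0.03,-9,0],[-0.06,0.09,0.03,-18,0],[-0.09,0.14,0.03,-28,0],[-0.125,0.19,0.03,-38,0]]

```text
clock: 3.0
eef_pos: [0.3559, -0.1264, 0.1603]
tool_rot: [0.996, -0.09, 0.0, -0.0]
ft_force: [0.4, 0.9, -2.1]
grip_width: 0.0231
grasp_force: 60.0
```

move_arm:
  moves:
    - [[-0.005,0.05,0,-7.5,0],[0,0.1,0,-9.5,0],[0.02,0.15,-0.01,-9.5,0],[0.04,0.19,-0.02,-9.5,0],[0.04,0.19,-0.02,-9.5,0]]

```text
clock: 3.62
eef_pos: [0.3517, -0.085, 0.1449]
tool_rot: [0.99, -0.138, 0.002, -0.025]
ft_force: [0.6, -0.0, -3.9]
grip_width: 0.0231
grasp_force: 60.0
```

```bash
python3 - <<'E'
from h import *
import pickle
t=shot('top','top1.png');s=shot('scene','scene1.png');o=monitor.get_obs();pickle.dump((t,s),open('v1.pkl','wb'))
M=R.from_quat(o['tool_rot']).as_matrix();print(o['eef_pos'],'y yaw',np.degrees(np.arctan2(M[1,1],M[0,1])),o['ft_force'],o['clock'])
def crop(c,x,y,w,h):
    return cv2.resize(c['color'][y:y+h,x:x+w,::-1],(400,300),interpolation=cv2.INTER_CUBIC)
cv2.imwrite('pics/z1.png',np.hstack([crop(t,215,165,128,96),crop(s,170,130,128,96)]))
E
```

```text
[ 0.3513064  -0.08480402  0.14483176] y yaw -105.90217399673476 [-0.45894439 -0.26228405 -4.39794505] 3.725
```

View pics/z1.png

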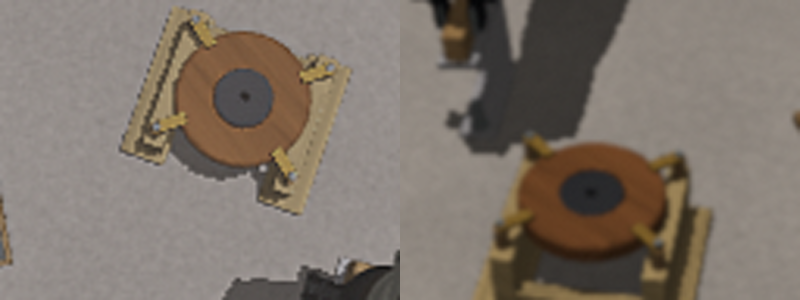

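Stopped short, at (0.351,-0.085), with a slight tilt. I'll check the joints.

```bash
python3 - <<'E'
from h import *
o=monitor.get_obs()
for k in ('joint_pos','joint_vel','eef_pos','tool_rot','ft_force','ft_torque'):print(k,o[k].round(4))
E
```

```text
joint_pos [-0.2783  0.0343 -0.4765  1.063   0.0493  3.1407]
joint_vel [ 0.0028 -0.0156 -0.0012  0.0164  0.     -0.0003]
eef_pos [ 0.3513 -0.0848  0.1448]
tool_rot [ 0.9901 -0.1383  0.002  -0.0246]
ft_force [-0.4589 -0.2623 -4.3979]
ft_torque [-0.1199 -0.0752  0.0162]
```

Joint 6 is at its limit, so the tool has to be regripped with the hand turned half round. I'll set the tool down here first.

move_arm:
  moves:
    - [[0,-0.02,0,5,0],[0,-0.04,0,8,0],[0,-0.04,0,8,0]]

```text
clock: 4.1
eef_pos: [0.3514, -0.1254, 0.1455]
tool_rot: [0.997, -0.07, 0.001, -0.025]
ft_force: [-0.0, 1.6, -2.8]
grip_width: 0.0228
grasp_force: 60.1
```

move_arm:
  moves:
    - [[0,0,-0.008,0,0],[0,0,-0.011,0,0],[0,0,-0.011,0,0]]

```text
clock: 4.47
eef_pos: [0.3505, -0.1237, 0.1341]
tool_rot: [0.997, -0.068, 0.0, -0.025]
ft_force: [-0.0, -0.3, -3.6]
grip_width: 0.0232
grasp_force: 60.1
```

move_arm:
  moves:
    - [[0,0,-0.0015,0,0],[0,0,-0.0025,0,0],[0,0,-0.0025,0,8],[0,0,-0.0025,0,45],[0,0,-0.0025,0,100]]

```text
clock: 5.1
eef_pos: [0.3513, -0.1244, 0.1323]
tool_rot: [0.997, -0.068, 0.001, -0.025]
ft_force: [-0.0, 0.5, 0.3]
grip_width: 0.0547
grasp_force: 0.0
```

move_arm:
  moves:
    - [[0,0,0,0,100],[0,0,0,0,100],[0,0,0.06,0,100],[0,0,0.1,9,100],[0,0,0.1,18,100]]

```text
clock: 5.72
eef_pos: [0.3532, -0.1252, 0.2354]
tool_rot: [0.996, 0.091, 0.0, -0.023]
ft_force: [0.9, 1.0, -0.5]
grip_width: 0.0852
grasp_force: 0.0
```

```bash
python3 - <<'E'
from h import *
import pickle
c=shot('wrist','w3.png');o=monitor.get_obs();pickle.dump(c,open('w3.pkl','wb'));print(o['joint_pos'].round(3),o['eef_pos'],o['tool_rot'].round(4),o['ft_force'].round(1))
E
```

```text
[-0.374  0.007 -0.26   1.327  0.041  2.581] [ 0.35234315 -0.12483449  0.23378869] [ 0.9954  0.0927 -0.0011 -0.0236] [-0.2  0.2 -0.1]
```

View pics/w3.png

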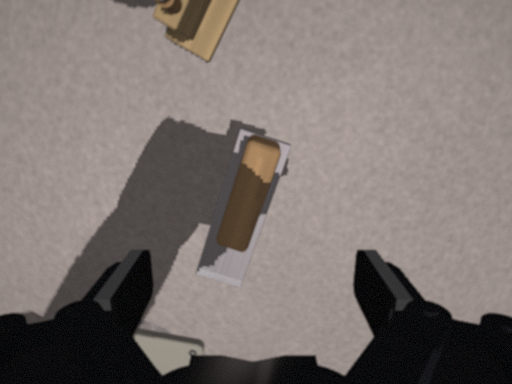

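The tool stands upright: grip at about (250,193), yaw near -8°. Next I wind the wrist round to the opposite joint limit, to cancel the tilt it picked up there.

move_arm:
  moves:
    - [[0,0,0.02,10.5,100],[0,0,0.02,21,100],[0,0,0.02,31.5,100],[0,0,0.02,42,100],[0,0,0.02,52.5,100]]

```text
clock: 6.4
eef_pos: [0.3506, -0.1242, 0.2515]
tool_rot: [0.853, 0.521, -0.014, -0.021]
ft_force: [0.2, 0.0, 0.6]
grip_width: 0.0853
grasp_force: 0.0
```

move_arm:
  moves:
    - [[0,0,0,10.5,100],[0,0,0,21,100],[0,0,0,31.5,100],[0,0,0,42,100],[0,0,0,52.5,100]]

```text
clock: 7.02
eef_pos: [0.3506, -0.1242, 0.2514]
tool_rot: [0.534, 0.845, -0.022, -0.013]
ft_force: [-0.6, 0.4, 0.6]
grip_width: 0.0858
grasp_force: 0.0
```

move_arm:
  moves:
    - [[0,0,0,10.5,100],[0,0,0,21,100],[0,0,0,31.5,100],[0,0,0,42,100],[0,0,0,52.5,100]]

```text
clock: 7.65
eef_pos: [0.3506, -0.1242, 0.2514]
tool_rot: [0.106, 0.994, -0.025, -0.002]
ft_force: [0.0, 0.1, -0.5]
grip_width: 0.0854
grasp_force: 0.0
```

move_arm:
  moves:
    - [[0,0,0,10.5,100],[0,0,0,21,100],[0,0,0,31.5,100],[0,0,0,42,100],[0,0,0,52.5,100]]

```text
clock: 8.28
eef_pos: [0.3506, -0.1242, 0.2515]
tool_rot: [-0.345, 0.938, -0.023, 0.009]
ft_force: [0.0, 0.5, -0.6]
grip_width: 0.0853
grasp_force: 0.0
```

move_arm:
  moves:
    - [[0,0,0,10.5,100],[0,0,0,21,100],[0,0,0,31.5,100],[0,0,0,42,100],[0,0,0,52.5,100]]

```text
clock: 8.9
eef_pos: [0.3505, -0.1242, 0.2514]
tool_rot: [0.724, -0.689, 0.016, -0.018]
ft_force: [0.0, -0.6, -0.7]
grip_width: 0.0856
grasp_force: 0.0
```

move_arm:
  moves:
    - [[0,0,0,10.5,100],[0,0,0,21,100],[0,0,0,31.5,100],[0,0,0,42,100],[0,0,0,52.5,100]]

```text
clock: 9.52
eef_pos: [0.3506, -0.1242, 0.2514]
tool_rot: [0.954, -0.298, 0.006, -0.024]
ft_force: [0.5, -0.4, 0.6]
grip_width: 0.0854
grasp_force: 0.0
```

```bash
python3 - <<'E'
from h import *
o=monitor.get_obs();print(o['joint_pos'].round(3),o['eef_pos'].round(4),o['tool_rot'].round(4),o['clock'])
E
```

```text
[-0.38  -0.031 -0.252  1.342  0.049 -2.917] [ 0.3506 -0.1242  0.2514] [ 0.9544 -0.2975  0.006  -0.024 ] 9.525
```

move_arm:
  moves:
    - [[0,0,0,10,100],[0,-0.03,0,12,100],[0,-0.08,0,14,100],[0,-0.12,0,14,100]]

```text
clock: 10.02
eef_pos: [0.3795, -0.1715, 0.2515]
tool_rot: [0.977, -0.214, -0.001, -0.003]
ft_force: [0.4, 0.6, -0.9]
grip_width: 0.0856
grasp_force: 0.0
```

```bash
python3 - <<'E'
from h import *
o=monitor.get_obs();print(o['joint_pos'].round(3),o['eef_pos'].round(4),o['tool_rot'].round(4),o['clock'])
print(R.from_quat(o['tool_rot']).as_matrix()[:,2])
E
```

```text
[-0.428  0.069 -0.148  1.358  0.005 -3.139] [ 0.3795 -0.1715  0.2515] [ 0.9769 -0.2136 -0.0014 -0.0029] 10.025
[-0.00156402  0.00618714 -0.99997964]
```

Tilt is now 0.3°. I'll measure the tool's grip from w3.

```bash
python3 - <<'E'
from h import *
import pickle
c=pickle.load(open('w3.pkl','rb'))
hsv=cv2.cvtColor(c['color'],cv2.COLOR_RGB2HSV);m=cv2.inRange(hsv,(5,80,20),(25,255,255));m[:, :180]=0;m[:,320:]=0;m[:110]=0;m[270:]=0
k=max(cv2.findContours(m,0,1)[0],key=cv2.contourArea);r=cv2.minAreaRect(k);print(r)
q=np.array([onz(c,*p,.157) for p in cv2.boxPoints(r)]);print([np.linalg.norm(q[i]-q[i-1]).round(4) for i in range(4)])
l=max([(np.linalg.norm(q[i]-q[i-1]),*(q[i]-q[i-1])) for i in range(4)]);print('yaw',np.degrees(np.arctan2(l[2],l[1])))
print(onz(c,*r[0],.157),c['E'])
E
```

```text
((248.78497314453125, 193.44412231445312), (35.156898498535156, 114.53450012207031), 17.429861068725586)
[np.float64(0.0248), np.float64(0.0805), np.float64(0.0225), np.float64(0.0809)]
yaw 174.47247659550342
[ 0.35554272 -0.11806714  0.157     ] [ 0.42495702 -0.11831594  0.37716306]
```

move_arm:
  moves:
    - [[-0.003,0.008,0,-10.5,100],[-0.008,0.016,0,-21,100],[-0.014,0.024,0,-31.5,100],[-0.021,0.035,0,-42,100],[-0.028,0.046,0,-52.5,100]]

```text
clock: 10.65
eef_pos: [0.3507, -0.1247, 0.2517]
tool_rot: [0.78, -0.626, -0.0, -0.003]
ft_force: [0.1, 0.5, 0.4]
grip_width: 0.0852
grasp_force: 0.0
```

move_arm:
  moves:
    - [[0,0,0,-10.5,100],[0,0,0,-21,100],[0,0,0,-31.5,100],[0,0,0,-42,100],[0,0,0,-52.5,100]]

```text
clock: 11.28
eef_pos: [0.3509, -0.125, 0.2517]
tool_rot: [-0.423, 0.906, -0.001, 0.002]
ft_force: [0.1, -0.5, -0.9]
grip_width: 0.0854
grasp_force: 0.0
```

move_arm:
  moves:
    - [[0,0,0,-10.5,100],[0,0,0,-21,100],[0,0,0,-31.5,100],[0,0,0,-42,100],[0,0,0,-52.5,100]]

```text
clock: 11.9
eef_pos: [0.3509, -0.125, 0.2517]
tool_rot: [0.022, 1.0, -0.002, 0.001]
ft_force: [0.3, -0.6, -0.1]
grip_width: 0.0852
grasp_force: 0.0
```

```bash
python3 - <<'E'
from h import *
o=monitor.get_obs();print(o['joint_pos'].round(3),o['eef_pos'].round(4),o['tool_rot'].round(4),o['clock'])
M=R.from_quat(o['tool_rot']).as_matrix();print('x yaw',np.degrees(np.arctan2(M[1,0],M[0,0])),M[:,2])
E
```

```text
[-0.339 -0.025 -0.245  1.349 -0.004 -0.296] [ 0.3509 -0.125   0.2517] [ 0.0217  0.9998 -0.0022  0.001 ] 11.9
x yaw 177.51527741153473 [ 0.00182824 -0.00438811 -0.9999887 ]
```

move_arm:
  moves:
    - [[0,0,-0.04,-5.3,100],[0,0,-0.09,-5.3,100],[0,0,-0.12,-5.3,100],[0,0,-0.12,-5.3,0],[0,0,-0.12,-5.3,0]]

```text
clock: 12.52
eef_pos: [0.352, -0.1254, 0.133]
tool_rot: [0.064, 0.998, -0.003, 0.002]
ft_force: [0.6, 0.1, 0.4]
grip_width: 0.0516
grasp_force: 0.0
```

move_arm:
  moves:
    - [[0,0,0,0,0],[0,0,0,0,0],[0,0,0,0,0]]

```text
clock: 12.9
eef_pos: [0.3529, -0.1254, 0.1335]
tool_rot: [0.064, 0.998, -0.003, 0.003]
ft_force: [1.6, 2.1, 6.5]
grip_width: 0.0224
grasp_force: 61.0
```

move_arm:
  moves:
    - [[-0.01,0.03,0.012,-4,0],[-0.015,0.08,0.012,-8,0],[-0.01,0.13,0.012,-12,0],[0.015,0.175,0.012,-12,0],[0.044,0.196,0.01,-12,0]]

```text
clock: 13.52
eef_pos: [0.3951, 0.0726, 0.1419]
tool_rot: [0.167, 0.986, -0.003, 0.001]
ft_force: [0.9, -1.1, -1.6]
grip_width: 0.0229
grasp_force: 60.3
```

move_arm:
  moves:
    - [[0,0,0,0,0]]

```text
clock: 13.65
eef_pos: [0.3969, 0.0722, 0.1417]
tool_rot: [0.167, 0.986, -0.003, 0.002]
ft_force: [-0.9, -0.6, -2.9]
grip_width: 0.0228
grasp_force: 60.2
```

```bash
python3 - <<'E'
from h import *
import pickle
t=shot('top','top2.png');s=shot('scene','scene2.png');o=monitor.get_obs();pickle.dump((t,s,o),open('v2.pkl','wb'))
M=R.from_quat(o['tool_rot']).as_matrix();print(o['eef_pos'],'x yaw',np.degrees(np.arctan2(M[1,0],M[0,0])),M[:,2].round(4),o['ft_force'],o['joint_pos'].round(2),o['clock'])
def crop(c,x,y,w,h):
    return cv2.resize(c['color'][y:y+h,x:x+w,::-1],(400,300),interpolation=cv2.INTER_CUBIC)
cv2.imwrite('pics/z2.png',np.hstack([crop(t,230,165,100,75),crop(s,180,140,100,75)]))
E
```

```text
[0.39417879 0.07055277 0.14132477] x yaw 160.67539743353694 [-0.0016 -0.0069 -1.    ] [-0.55863905  0.12376336 -3.50850346] [ 0.18  0.11 -0.4   1.06 -0.01  0.52] 13.75
```

View pics/z2.png

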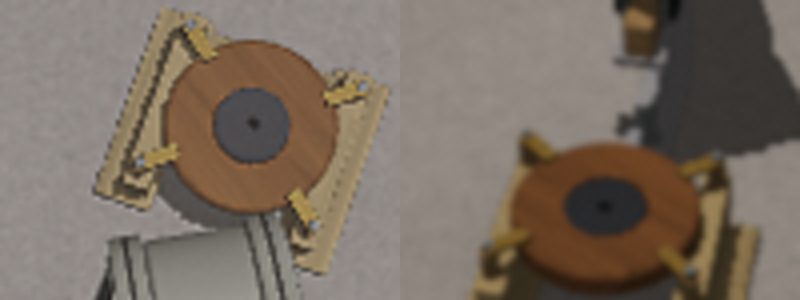

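Scene crop: front edge of the tool's upper arm at crop (640,62), about full-frame (240,155.5). The lower arm and nose are around (640,125). The top view is blocked by the arm.

```bash
python3 - <<'E'
from h import *
import pickle
t,s,o=pickle.load(open('v2.pkl','rb'))
yaw=np.radians(-19.4);ex=np.array([np.cos(yaw),np.sin(yaw)]);ey=np.array([-ex[1],ex[0]]);S=np.array([.5525,.015])
L=lambda p:((p[:2]-S)@ex*1000,(p[:2]-S)@ey*1000)
g=o['eef_pos'][2]-.1335
hsv=cv2.cvtColor(s['color'],cv2.COLOR_RGB2HSV)
m=cv2.inRange(hsv,(3,100,50),(14,255,255));m[:165]=0;m[225:]=0;m[:,:190]=0;m[:,280:]=0
k=max(cv2.findContours(m,0,1)[0],key=cv2.contourArea);
# upper-rim only: left/right extreme -> and dark weight centre
m=cv2.inRange(hsv,(0,0,0),(179,90,75));w=np.zeros_like(m);w[180:204,217:246]=m[180:204,217:246]
k=max(cv2.findContours(w,0,1)[0],key=cv2.contourArea);e=cv2.fitEllipse(k);print('weight scene',e)
W=onz(s,*e[0],.102);print('weight',W,L(W))
print('sub',L(o['eef_pos']))
sub=s['color'][148:160,230:252].mean(2).astype(int);print(sub)
F=onz(s,240,155.5,.119+g);print('front edge',F,L(F),'gap',g)
t0=pickle.load(open('v0.pkl','rb'))['top'];print('tri weight',tri(s,e[0],t0,(292.3,196.1)))
E
```

```text
weight scene ((230.83404541015625, 191.31089782714844), (13.091503143310547, 18.96393394470215), 88.37113189697266)
weight [0.55579582 0.01694284 0.102     ] (np.float64(2.463353906186787), np.float64(2.927269514346376))
sub (np.float64(-167.78462546507433), np.float64(-0.18952042406375816))
[[137 138 140 142 133 107  73  56  53  52  53  54  47  41  39  46  51  52
   51  51  52  53]
 [138 137 139 141 135 108  75  54  52  52  49  48  44  39  42  49  52  51
   51  52  52  53]
 [140 138 138 140 135 110  76  55  51  51  50  48  45  40  45  51  52  51
   50  52  53  52]
 [141 138 136 136 132 108  74  53  50  51  49  48  45  42  49  58  57  51
   50  52  52  52]
 [139 138 135 134 130 110  76  53  50  49  48  47  44  44  57  81  76  58
   51  52  52  52]
 [138 139 136 133 127 113  88  67  61  61  59  54  49  56  75 101  90  61
   51  52  53  52]
 [139 139 132 116 104 100  93  87  86  87  82  71  64  81 101 112  89  59
   50  52  52  52]
 [139 139 131 108  87  81  84  85  85  84  79  71  70  85 100  99  77  56
   52  52  52  52]
 [139 141 138 125 111 101  99 100  96  87  81  77  77  78  81  74  61  53
   51  52  52  52]
 [139 140 140 136 132 126 125 126 123 116 113 111 106  99  86  68  55  51
   52  52  53  52]
 [139 138 139 138 138 135 137 138 136 133 129 129 128 120  95  66  53  52
   52  53  53  52]
 [137 138 137 138 138 139 139 140 137 134 130 131 134 127  96  62  51  51
   53  53  52  53]]
front edge [0.43170337 0.06159444 0.12682477] (np.float64(-129.41497541712425), np.float64(3.8249845525147688)) gap 0.007824768882136096
tri weight (array([0.55290654, 0.01634031, 0.09921675]), np.float64(0.0017470524470368151))
```

move_arm:
  moves:
    - [[0.03,-0.01,0,0,0],[0.07,-0.024,0,0,0],[0.11,-0.038,0,0,0],[0.147,-0.051,0,0,0],[0.147,-0.051,0,0,0]]

```text
clock: 14.38
eef_pos: [0.5436, 0.0176, 0.1414]
tool_rot: [0.17, 0.985, -0.003, 0.001]
ft_force: [-1.2, 0.7, -3.1]
grip_width: 0.0229
grasp_force: 60.1
```

move_arm:
  moves:
    - [[0,0,0.004,0,0],[0,0,0.007,0,0],[0,0,0.008,0,0],[0,0,0.008,0,0]]

```text
clock: 14.88
eef_pos: [0.542, 0.0201, 0.1506]
tool_rot: [0.168, 0.986, -0.003, 0.001]
ft_force: [0.3, -0.2, -3.3]
grip_width: 0.0228
grasp_force: 60.1
```

move_arm:
  moves:
    - [[0,0,0.001,0,0],[0,0,0.002,0,0],[0,0,0.002,0,0]]

```text
clock: 15.25
eef_pos: [0.5422, 0.0199, 0.152]
tool_rot: [0.168, 0.986, -0.003, 0.001]
ft_force: [-0.1, 0.8, -3.9]
grip_width: 0.0232
grasp_force: 60.1
```

move_arm:
  moves:
    - [[0,0,0.001,0,0],[0,0,0.002,0,0],[0,0,0.002,0,0]]

```text
clock: 15.62
eef_pos: [0.5418, 0.0198, 0.1529]
tool_rot: [0.168, 0.986, -0.003, 0.0]
ft_force: [1.2, -0.4, -12.5]
grip_width: 0.0231
grasp_force: 59.5
```

Contact with the wood at TCP z ≈ 0.1525, at about 9 N. Now I probe along the arc, backing off each time.

move_arm:
  moves:
    - [[0,0,-0.003,0,0],[0.0022,0.0037,-0.003,0,0],[0.0022,0.0037,-0.0005,0,0],[0.0022,0.0037,0,0,0]]

```text
clock: 16.12
eef_pos: [0.5447, 0.0238, 0.1547]
tool_rot: [0.168, 0.986, -0.002, 0.001]
ft_force: [0.4, 0.4, -3.8]
grip_width: 0.0229
grasp_force: 60.6
```

move_arm:
  moves:
    - [[0,0,0,0,0]]

```text
clock: 16.25
eef_pos: [0.5446, 0.0236, 0.1544]
tool_rot: [0.168, 0.986, -0.003, 0.001]
ft_force: [0.5, -0.3, -2.8]
grip_width: 0.0227
grasp_force: 60.6
```

It went past the wood level with no force, so it's in the hole. I continue gently.

move_arm:
  moves:
    - [[0,0,0.002,0,0],[0,0,0.004,0,0],[0,0,0.004,0,0]]

```text
clock: 16.62
eef_pos: [0.5441, 0.0239, 0.1581]
tool_rot: [0.168, 0.986, -0.002, 0.001]
ft_force: [-1.8, 2.1, -3.1]
grip_width: 0.0229
grasp_force: 60.6
```

move_arm:
  moves:
    - [[0,0,0.002,0,0],[0,0,0.004,0,0],[0,0,0.004,0,0]]

```text
clock: 17.0
eef_pos: [0.5441, 0.0238, 0.1618]
tool_rot: [0.168, 0.986, -0.002, 0.001]
ft_force: [-0.2, 2.3, -5.3]
grip_width: 0.0231
grasp_force: 60.4
```

move_arm:
  moves:
    - [[0,0.0005,0.001,0,0],[0,0.0005,0.002,0,0],[0,0.0005,0.003,0,0]]

```text
clock: 17.38
eef_pos: [0.5437, 0.0239, 0.1637]
tool_rot: [0.168, 0.986, -0.003, -0.0]
ft_force: [-0.3, 1.5, -14.1]
grip_width: 0.0229
grasp_force: 59.4
```

move_arm:
  moves:
    - [[0,0,0.001,0,0],[0,0,0.002,0,0],[0,0,0.003,0,0]]

```text
clock: 17.75
eef_pos: [0.544, 0.0239, 0.1678]
tool_rot: [0.168, 0.986, -0.003, 0.0]
ft_force: [-2.1, 0.6, -15.7]
grip_width: 0.0231
grasp_force: 59.4
```

move_arm:
  moves:
    - [[0,0,0.001,0,0],[0,0,0.002,0,0],[0,0,0.003,0,0]]

```text
clock: 18.12
eef_pos: [0.5442, 0.0239, 0.171]
tool_rot: [0.168, 0.986, -0.003, 0.001]
ft_force: [-1.9, 1.3, -14.6]
grip_width: 0.0229
grasp_force: 59.5
```

move_arm:
  moves:
    - [[0,0,0.001,0,0],[0,0,0.002,0,0]]

```text
clock: 18.38
eef_pos: [0.5443, 0.0239, 0.1731]
tool_rot: [0.168, 0.986, -0.003, 0.001]
ft_force: [-2.8, 0.8, -14.1]
grip_width: 0.0229
grasp_force: 59.6
```

move_arm:
  moves:
    - [[0,0,0.0005,0,0],[0,0,0.001,0,0]]

```text
clock: 18.62
eef_pos: [0.545, 0.0243, 0.1752]
tool_rot: [0.168, 0.986, -0.002, 0.002]
ft_force: [-1.7, 1.8, -9.3]
grip_width: 0.0227
grasp_force: 60.1
```

move_arm:
  moves:
    - [[0,0,0.0005,0,0],[0,0,0.001,0,0]]

```text
clock: 18.88
eef_pos: [0.5449, 0.0243, 0.1754]
tool_rot: [0.168, 0.986, -0.002, 0.002]
ft_force: [-0.5, 2.3, -11.1]
grip_width: 0.0231
grasp_force: 60.0
```

move_arm:
  moves:
    - [[0,0,0.0005,0,0],[0,0,0.001,0,0]]

```text
clock: 19.12
eef_pos: [0.5448, 0.0243, 0.1761]
tool_rot: [0.168, 0.986, -0.002, 0.001]
ft_force: [-1.4, 3.6, -11.0]
grip_width: 0.0229
grasp_force: 60.0
```

```bash
python3 - <<'E'
from h import *
s=shot('scene');x,y,w,h=195,160,72,54
cv2.imwrite('pics/z3.png',cv2.resize(s['color'][y:y+h,x:x+w,::-1],(640,480),interpolation=cv2.INTER_CUBIC))
print(monitor.get_obs()['ft_force'])
E
```

```text
[-0.66839191  3.71752899 -9.05358997]
```

View pics/z3.png

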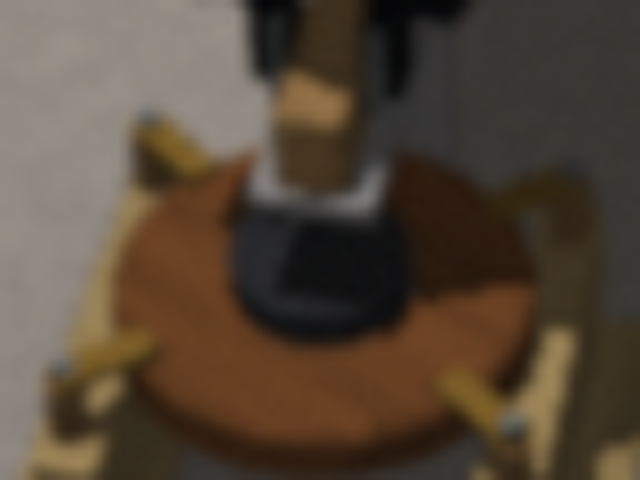

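The weight stands proud of the rim, with its visible side at crop (320,300). Withdrawing the nose.

move_arm:
  moves:
    - [[0,0,-0.006,0,0],[0,0,-0.014,0,0],[0,0,-0.024,0,0],[0,0,-0.034,0,0],[0,0,-0.034,0,0]]

```text
clock: 19.8
eef_pos: [0.5442, 0.0232, 0.1408]
tool_rot: [0.168, 0.986, -0.004, 0.001]
ft_force: [-0.2, 0.6, -3.2]
grip_width: 0.023
grasp_force: 60.9
```

move_arm:
  moves:
    - [[-0.045,0.016,0,0,0],[-0.095,0.033,0,0,0],[-0.149,0.052,0,0,0],[-0.185,0.02,0.01,0,0],[-0.2,-0.035,0.01,0,0]]

```text
clock: 20.42
eef_pos: [0.344, -0.0109, 0.1531]
tool_rot: [0.165, 0.986, -0.003, 0.003]
ft_force: [0.7, -1.8, -3.4]
grip_width: 0.0227
grasp_force: 60.9
```

move_arm:
  moves:
    - [[-0.005,-0.055,0,3,0],[0,-0.11,0,6,0],[0.015,-0.165,0,9,0],[0.04,-0.215,-0.003,12,0],[0.055,-0.255,-0.01,12,0]]

```text
clock: 21.05
eef_pos: [0.4011, -0.2695, 0.1429]
tool_rot: [0.065, 0.998, -0.004, 0.003]
ft_force: [1.1, 0.8, -3.3]
grip_width: 0.023
grasp_force: 60.8
```

move_arm:
  moves:
    - [[0,0,-0.005,0,0],[0,0,-0.007,0,0],[0,0,-0.007,0,0]]

```text
clock: 21.42
eef_pos: [0.3995, -0.2657, 0.1358]
tool_rot: [0.064, 0.998, -0.003, 0.002]
ft_force: [0.8, -2.1, -0.7]
grip_width: 0.0228
grasp_force: 61.4
```

move_arm:
  moves:
    - [[0,0,-0.0005,0,0],[0,0,-0.001,0,0],[0,0,-0.001,0,15],[0,0,-0.001,0,60],[0,0,-0.001,0,100]]

```text
clock: 22.05
eef_pos: [0.3988, -0.2652, 0.1336]
tool_rot: [0.064, 0.998, -0.002, 0.001]
ft_force: [-0.7, 0.4, 0.8]
grip_width: 0.0586
grasp_force: 0.0
```

move_arm:
  moves:
    - [[0,0,0,0,100],[0,0,0,0,100],[0,0,0.05,0,100],[0,0,0.1,0,100],[0.01,0.05,0.12,0,100]]

```text
clock: 22.68
eef_pos: [0.4108, -0.2182, 0.2571]
tool_rot: [0.067, 0.998, -0.004, 0.004]
ft_force: [-0.1, 0.2, -0.7]
grip_width: 0.085
grasp_force: 0.0
```

move_arm:
  moves:
    - [[0.028,0.046,0,-3,100],[0.057,0.093,0,-6,100],[0.085,0.139,0,-9,100],[0.113,0.185,0,-12,100],[0.142,0.232,0,-12,100]]

```text
clock: 23.3
eef_pos: [0.5521, 0.0176, 0.254]
tool_rot: [0.168, 0.986, -0.003, 0.001]
ft_force: [0.4, -0.6, 0.5]
grip_width: 0.0856
grasp_force: 0.0
```

move_arm:
  moves:
    - [[0,0,0,0,100],[0,0,0,0,100]]

```text
clock: 23.55
eef_pos: [0.551, 0.016, 0.2536]
tool_rot: [0.168, 0.986, -0.003, 0.0]
ft_force: [-1.4, -1.1, -0.3]
grip_width: 0.0854
grasp_force: 0.0
```

```bash
python3 - <<'E'
from h import *
import pickle
c=shot('wrist','w4.png');s=shot('scene','s4.png');o=monitor.get_obs();pickle.dump((c,s),open('w4.pkl','wb'))
print(o['eef_pos'],c['E'],o['tool_rot'],o['joint_pos'].round(2))
y,x,h,w=int(proj(s,(.55,.015,.1))[1])-30,int(proj(s,(.55,.015,.1))[0])-40,60,80
x2=max(0,min(432,int(proj(s,(.4,-.27,.06))[0])-40));y2=max(0,int(proj(s,(.4,-.27,.06))[1])-30)
im=c['color'][:,:,::-1]
def z(a):return cv2.resize(a,(256,192),interpolation=cv2.INTER_CUBIC)
sc=s['color'][:,:,::-1]
cv2.imwrite('pics/z4.png',np.hstack([im,np.vstack([z(sc[y:y+h,x:x+w]),z(sc[y2:y2+h,x2:x2+w])])]))
print(x,y,x2,y2)
E
```

```text
[0.55082759 0.01495355 0.25406577] [0.47968448 0.04131451 0.39500267] [ 1.68866114e-01  9.85634521e-01 -2.87184874e-03  7.60243695e-04] [ 0.03  0.34  0.19  1.43 -0.01  0.37]
189 160 93 145
```

View pics/z4.png

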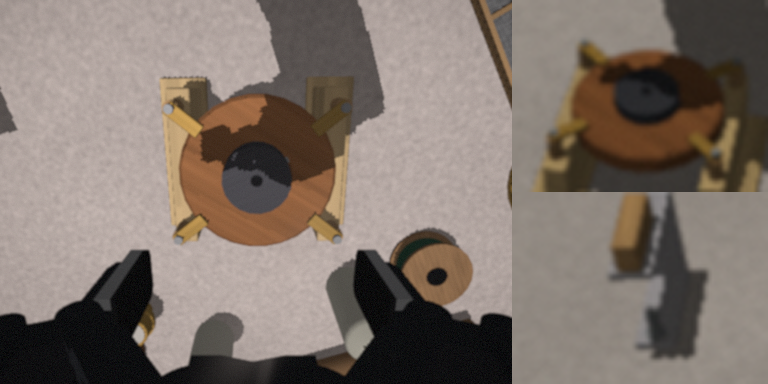

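Wrist view: the weight is proud with its centre at (256,178), clear of the buttons, and higher at the upper (open) side. The tool stands upright (lower right inset).

```bash
python3 - <<'E'
from h import *
import pickle
c,s=pickle.load(open('w4.pkl','rb'))
hsv=cv2.cvtColor(c['color'],cv2.COLOR_RGB2HSV)
m=cv2.inRange(hsv,(0,0,0),(179,90,90));w=np.zeros_like(m);w[135:222,215:300]=m[135:222,215:300]
m2=cv2.morphologyEx(w,cv2.MORPH_OPEN,np.ones((5,5)));k=max(cv2.findContours(m2,0,1)[0],key=cv2.contourArea);e=cv2.fitEllipse(cv2.convexHull(k));print(e)
for z in(.102,.115):print(onz(c,*e[0],z))
print('hole',onz(c,256.5,181,.115))
hs=cv2.cvtColor(s['color'],cv2.COLOR_RGB2HSV);m=cv2.inRange(hs,(0,0,0),(179,110,75));w=np.zeros_like(m);w[173:200,212:248]=m[173:200,212:248]
k=max(cv2.findContours(w,0,1)[0],key=cv2.contourArea);x=cv2.boundingRect(k);print(x)
print('hole tri',tri(c,(256.5,181),s,(189+134/3.2,160+90/3.2)))
# tray corners from initial top, z=.014
t=pickle.load(open('v0.pkl','rb'))['top']
for p in [(263,293),(324,283),(341,388),(279,399),(272,345),(333,334)]:print(p,onz(t,p[0]/1.5625,p[1]/1.5625,.014).round(4))
E
```

```text
((256.7265625, 176.90451049804688), (69.4749984741211, 71.82291412353516), 17.367847442626953)
[0.55337547 0.01742361 0.102     ]
[0.55010593 0.0184836  0.115     ]
hole [0.5534169  0.01713203 0.115     ]
(221, 182, 21, 16)
hole tri (array([0.55392141, 0.01730761, 0.11324615]), np.float64(0.0006588423201266898))
(263, 293) [0.5857 0.4318 0.014 ]
(324, 283) [0.6103 0.2993 0.014 ]
(341, 388) [0.3836 0.2547 0.014 ]
(279, 399) [0.3577 0.3863 0.014 ]
(272, 345) [0.4726 0.4067 0.014 ]
(333, 334) [0.4989 0.2758 0.014 ]
```

move_arm:
  moves:
    - [[0.001,0.001,-0.05,0,100],[0.002,0.001,-0.1,0,100],[0.002,0.001,-0.14,0,100],[0.002,0.001,-0.155,0,100],[0.002,0.001,-0.155,0,100]]

```text
clock: 24.28
eef_pos: [0.5529, 0.0162, 0.099]
tool_rot: [0.169, 0.986, -0.003, 0.0]
ft_force: [0.0, 0.6, 1.0]
grip_width: 0.0856
grasp_force: 0.0
```

move_arm:
  moves:
    - [[0,0,0,0,60],[0,0,0,0,60],[0,0,0,0,60],[0,0,0,0,60]]

```text
clock: 24.78
eef_pos: [0.5554, 0.017, 0.1015]
tool_rot: [0.168, 0.986, -0.002, 0.004]
ft_force: [-0.8, -1.0, 6.4]
grip_width: 0.0576
grasp_force: 63.2
```

move_arm:
  moves:
    - [[0,0,0.004,0,50],[0,0,0.01,0,50],[0,0,0.018,0,50],[0,0,0.026,0,50]]

```text
clock: 25.28
eef_pos: [0.5523, 0.017, 0.1249]
tool_rot: [0.168, 0.986, -0.003, -0.0]
ft_force: [-0.5, 0.6, -5.3]
grip_width: 0.0571
grasp_force: 65.1
```

move_arm:
  moves:
    - [[0,0,0.02,0,50],[0,0,0.05,0,50],[0,0,0.05,0,50]]

```text
clock: 25.65
eef_pos: [0.555, 0.0171, 0.1776]
tool_rot: [0.168, 0.986, -0.002, 0.004]
ft_force: [1.2, 0.0, -6.0]
grip_width: 0.0574
grasp_force: 65.4
```

```bash
python3 - <<'E'
from h import *
s=shot('scene');o=monitor.get_obs();print(o['eef_pos'],o['tool_rot'].round(4),o['ft_force'],o['ft_torque'])
u,v=map(int,proj(s,(.553,.017,.16)));cv2.imwrite('pics/z5.png',cv2.resize(s['color'][v-45:v+45,u-60:u+60,::-1],(640,480),interpolation=cv2.INTER_CUBIC))
E
```

```text
[0.55387388 0.01704447 0.17578658] [ 0.1681  0.9858 -0.0025  0.002 ] [-0.15203883  0.50589145 -5.42859113] [-0.02418962  0.02373187  0.05688228]
```

View pics/z5.png

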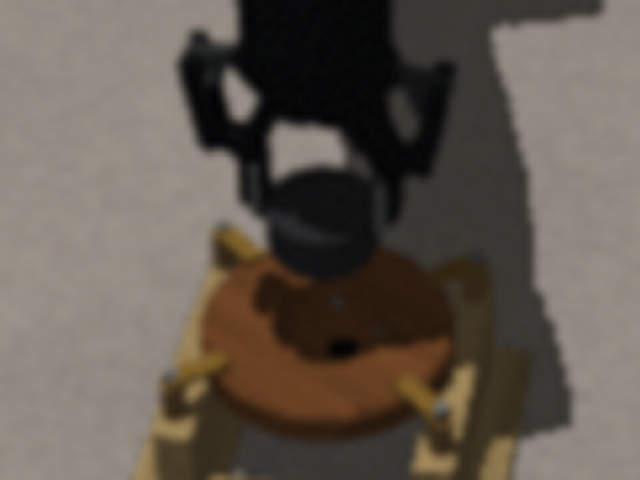

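The weight is held, slightly tilted, and clear of the foot (crop (325,220)). The empty recess and cable hole show below it. Carrying it to the bay.

move_arm:
  moves:
    - [[-0.015,0.04,0,4,50],[-0.035,0.09,0,10,50],[-0.058,0.143,0,16,50],[-0.08,0.197,0,22,50],[-0.1,0.247,0,28,50]]

```text
clock: 26.32
eef_pos: [0.4513, 0.265, 0.1732]
tool_rot: [-0.077, 0.997, -0.003, 0.0]
ft_force: [0.8, -0.4, -4.7]
grip_width: 0.0573
grasp_force: 65.4
```

move_arm:
  moves:
    - [[-0.015,0.04,0,2,50],[-0.027,0.067,-0.02,2,50],[-0.027,0.067,-0.06,2,50],[-0.027,0.067,-0.1,2,50],[-0.027,0.067,-0.12,2,50]]

```text
clock: 26.95
eef_pos: [0.4233, 0.3289, 0.0506]
tool_rot: [-0.093, 0.996, -0.005, -0.002]
ft_force: [0.5, -0.1, -4.3]
grip_width: 0.057
grasp_force: 65.6
```

```bash
python3 - <<'E'
from h import *
s=shot('scene');t=shot('top');o=monitor.get_obs();print(o['eef_pos'],o['ft_force'].round(1))
def z(c):
    u,v=map(int,proj(c,(.43,.332,.03)));u=max(50,u);return cv2.resize(c['color'][v-36:v+36,u-48:u+48,::-1],(400,300),interpolation=cv2.INTER_CUBIC)
cv2.imwrite('pics/z6.png',np.hstack([z(s),z(t)]))
E
```

```text
[0.42297839 0.32843743 0.05056092] [-1.4 -0.7 -5.2]
```

View pics/z6.png

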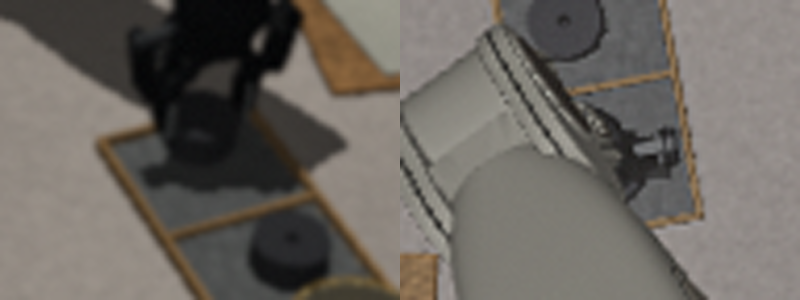

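The weight hangs over the empty bay, clear of the walls. Lowering gently.

move_arm:
  moves:
    - [[0.003,0.003,-0.008,0,50],[0.003,0.003,-0.016,0,50],[0.003,0.003,-0.02,0,50],[0.003,0.003,-0.022,0,50]]

```text
clock: 27.55
eef_pos: [0.4295, 0.334, 0.0331]
tool_rot: [-0.093, 0.996, -0.002, 0.002]
ft_force: [0.1, -0.4, -4.5]
grip_width: 0.0571
grasp_force: 65.8
```

move_arm:
  moves:
    - [[0,0,-0.0015,0,50],[0,0,-0.003,0,50]]

```text
clock: 27.8
eef_pos: [0.4296, 0.3341, 0.0302]
tool_rot: [-0.093, 0.996, -0.002, 0.002]
ft_force: [-0.5, 0.3, -5.0]
grip_width: 0.0577
grasp_force: 65.8
```

move_arm:
  moves:
    - [[0,0,-0.0015,0,50],[0,0,-0.003,0,50]]

```text
clock: 28.05
eef_pos: [0.4295, 0.3341, 0.027]
tool_rot: [-0.093, 0.996, -0.002, 0.002]
ft_force: [0.2, 0.0, -5.6]
grip_width: 0.0573
grasp_force: 65.8
```

move_arm:
  moves:
    - [[0,0,-0.001,0,50],[0,0,-0.002,0,50]]

```text
clock: 28.3
eef_pos: [0.4294, 0.334, 0.025]
tool_rot: [-0.093, 0.996, -0.002, 0.002]
ft_force: [0.9, -0.9, -5.1]
grip_width: 0.0575
grasp_force: 65.8
```

move_arm:
  moves:
    - [[0,0,-0.001,0,50],[0,0,-0.002,0,50]]

```text
clock: 28.55
eef_pos: [0.4294, 0.334, 0.023]
tool_rot: [-0.093, 0.996, -0.002, 0.002]
ft_force: [0.1, 0.9, -5.7]
grip_width: 0.0569
grasp_force: 65.8
```

move_arm:
  moves:
    - [[0,0,-0.001,0,50],[0,0,-0.0015,0,50]]

```text
clock: 28.8
eef_pos: [0.4294, 0.334, 0.0216]
tool_rot: [-0.093, 0.996, -0.002, 0.002]
ft_force: [-0.9, -0.8, -1.9]
grip_width: 0.0575
grasp_force: 66.1
```

Touching. I press lightly so it levels between the pads.

move_arm:
  moves:
    - [[0,0,-0.001,0,50],[0,0,-0.0015,0,50]]

```text
clock: 29.05
eef_pos: [0.4299, 0.3344, 0.0215]
tool_rot: [-0.093, 0.996, -0.002, 0.002]
ft_force: [-3.0, -2.4, 7.0]
grip_width: 0.0572
grasp_force: 67.0
```

move_arm:
  moves:
    - [[0,0,-0.0008,0,50],[0,0,-0.0012,0,50]]

```text
clock: 29.3
eef_pos: [0.4301, 0.3345, 0.0214]
tool_rot: [-0.093, 0.996, -0.002, 0.003]
ft_force: [-5.5, -3.1, 14.5]
grip_width: 0.0574
grasp_force: 67.6
```

move_arm:
  moves:
    - [[0,0,0.0012,0,50],[0,0,0.0014,0,69],[0,0,0.0014,0,72],[0,0,0.0014,0,80],[0,0,0.0014,0,100]]

```text
clock: 29.92
eef_pos: [0.4295, 0.3341, 0.0201]
tool_rot: [-0.093, 0.996, -0.002, 0.002]
ft_force: [0.1, -0.2, 0.3]
grip_width: 0.0838
grasp_force: 0.0
```

move_arm:
  moves:
    - [[0,0,0,0,100],[0,0,0,0,100],[0,0,0.04,0,100],[0,0,0.1,0,100],[0,0,0.15,0,100]]

```text
clock: 30.55
eef_pos: [0.4296, 0.3341, 0.1723]
tool_rot: [-0.093, 0.996, -0.002, 0.002]
ft_force: [1.8, 1.0, -0.3]
grip_width: 0.0853
grasp_force: 0.0
```

move_arm:
  moves:
    - [[-0.03,-0.05,0,0,100],[-0.06,-0.1,0,0,100],[-0.06,-0.15,0,0,100],[-0.06,-0.2,0,0,100],[-0.06,-0.25,0,0,100]]

```text
clock: 31.18
eef_pos: [0.3693, 0.0826, 0.1706]
tool_rot: [-0.093, 0.996, -0.002, 0.002]
ft_force: [1.5, -0.1, -0.3]
grip_width: 0.0854
grasp_force: 0.0
```

```bash
python3 - <<'E'
from h import *
s=shot('scene');t=shot('top');o=monitor.get_obs();print(o['eef_pos'],o['ft_force'].round(1),o['clock'])
def z(c,p,n=36):
    u,v=map(int,proj(c,p));u=max(n*4//3,u);v=max(v,n);return cv2.resize(c['color'][v-n:v+n,u-n*4//3:u+n*4//3,::-1],(400,300),interpolation=cv2.INTER_CUBIC)
a=(.45,.33,.03);b=(.45,-.13,.06)
cv2.imwrite('pics/z7.png',np.vstack([np.hstack([z(s,a),z(t,a)]),np.hstack([z(s,b,60),z(t,b,60)])]))
E
```

```text
[0.36876364 0.08042628 0.17035499] [-0.4 -0.2  0.6] 31.275
```

View pics/z7.png

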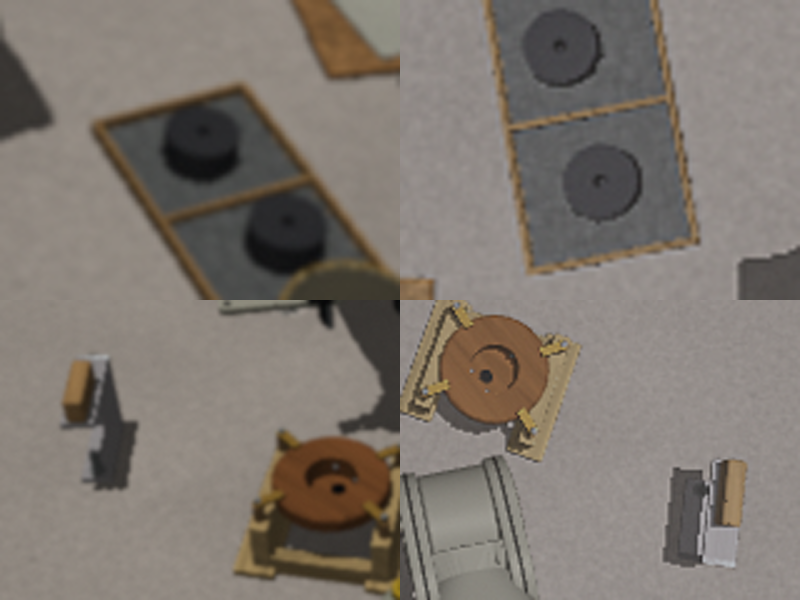

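The weight lies flat in the centre of the bay, the tool stands upright clear of the stand, and the recess is empty.

```bash
python3 -c "
from workcell import job
print(job.job_done())"
```

```text
the job is handed in; nothing more can be done
None
```

Job handed in at about 31 s on the clock: the weight was poked up through the cable hole after one light touch on the wood (about 9 N) and now lies flat in the empty bay, and the tool stands upright well clear of the stand.

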